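Drift a roll-cradle foot into line on its stand

ROBOT

A 6-joint arm with a two-finger parallel gripper is mounted at the origin on the work surface. World frame = base frame: x ahead of the robot, y to its left, z up, the work surface at z = 0. Lengths are in m, angles in rad, forces in N, time in s.
With the tool pointing down it reaches from about 0.3 to 0.775 m from the base axis. Payload 14.6 kg.
Tool frame: the origin (TCP) lies between the finger pads; the fingertips stand robot.tips_ahead ahead of it and the grasp point (between the pads) is the TCP (robot.tips_ahead is the distance from the TCP to the fingertips, in m); z points along the fingers, y is the line along which they close (so a half turn about z gives the same grasp; the last joint's range is limited). The gripper opens to 85 mm and grips with 20 to 120 N. Pads are 22 mm wide; open, the fingers measure 114 mm over their backs; the gripper's body (76 mm by 85 mm) begins 54 mm behind the grasp point. The pads swing forward as they close: fully open they stand 13 mm farther back than shut.
Start: joints at [-1.273, 0.3, 1.521, -0, 1.321, -0.067], TCP at [0.196, -0.514, 0.25] pointing down, gripper open.
Joint ranges: [-3.03, 3.03], [-0.79, 2.21], [0.23, 2.52], [-1.04, 4.18], [0, 3.07], [-2.55, 2.55]. Speed limits (rad/s): [2.22, 2.22, 2.57, 3.14, 3.14, 3.14].

INTERFACE

Orientations are given as a unit quaternion [x, y, z, w].
In Python, from rig import robot, optics gives the robot as it stands.
- The arm moves only by the shell command python3 -m crank 'ROWS'. ROWS is text: rows parted by semicolons, each of 7 numbers parted by spaces: the turn, a rotation vector about the tool's x, y, z in degrees, then the shift along the tool's x, y, z in m, then the finger opening in m, from 0 to 0.0854. A call has 1 to 8 rows; each row shifts and turns the commanded pose from where the row before left it, along the tool's axes as they then stand; what a row does not reach is not made up. A row lasts 1/8 s, in which the tool goes at most 62.5 mm and 10.7 degrees, less where a joint would pass 70% of its speed; a pose out of reach is approached as far as the arm can. A call is refused whole if a number of a shift passes 0.0625 or a number of a turn 10.7, either way. A call with a gripper value outside its range is refused whole. The fingers move at their own pace and stop on an object; the grip force is fixed at half the most. Time passes only in rows, so rows that do not move let the fingers close. It gives the time, the measured TCP pose, the force, the opening and the grip force at its end, in the units of the state.
- robot.sense(): the state, without advancing time (a new reading comes with each control period).
- optics.get_image(name): name is "scene" or "top" or "wrist"; returns (picture, depth): 384x512x3 uint8, red, green, blue; 384x512 float32, m along the optical axis (not along the pixel's ray), 0 where there is no reading.
- optics.camera_model(name): a dict with "fx", "fy", "cx", "cy" (pixels), "R" (3x3) and "t" (3): a world point X has camera coordinates R X + t. Camera axes: x right, y down, z forward; pixel columns grow to the right and rows downward; lengths in m; the calibration is good to about 2 mm. A picture is of the moment at which its call begins: read the wrist's pose just before it. camera_model takes no time and is no camera call; for the wrist camera it gives the pose at the moment of the call.
- robot.finish_job(): hands the job in; it is judged then, once.
The state is a dict: "clock": time; "joint_pos": joint angles; "qvel": joint speeds; "effort": joint torques, N m; "ee_pos": TCP position; "ee_rot": TCP orientation; "wrist_force": force on the tool from outside, world axes, zero at the start; "wrist_torque": the same for the moment, N m; "grip_width": finger opening in m; "finger_force": force on a finger pad.
Only numpy, scipy, OpenCV 4.12 (cv2) and the standard library are available. Lean on these libraries where they do the work, as an engineer would, in place of code of your own. Each camera call takes 0.05 s, during which the arm holds its last target. There are 200 camera calls.

TASK

The loose foot plate of the film-roll cradle lies on its stand, but its hole is out of line with the hole in the stand underneath. Take the tapered drift with the square handle from the tool block, feel its tip through the plate's hole into the hidden hole below, and ease it down gently so that it draws the plate into line, until its collar lies flat on the plate; then let go. Move the plate only with the drift, never forcing it, and leave everything else as it is.

Things in the scene. Friction and masses are not known exactly. Their poses are not given: they have to be found in the camera images.
- stand: Dark steel frame fixed to the table, 150 (x) x 110 (y) x 62 tall, foot flanges 170 x 156 x 6. Origin: centre of its underside. Under the plate, flush with its top, sits a stiff 10 thick bush with a round 17 through hole; the hole's centre is 9 off the stand's axis in an unknown, unmeasured direction (any of 360 degrees). Free space below the bush.
- plate: Loose aluminium foot plate 150 (x) x 90 (y) x 8 lying flat on the stand, smooth and lightly oiled, 0.56 to 0.84 kg, held only by its weight: it slides any way under a few newtons. At its +x end a cradle saddle, x = 67 to 75, 80 wide, up to 68 above the underside. Origin: centre of the underside, on its hole's axis.
- plate_hole (a point): Centre of the plate's 17 diameter through hole, at the plate's top face (height 70). It starts within 1 of the stand's axis, so the hidden hole below is 8 to 10 out of line; a tip set down in the middle lands on the bush's flat top, 8 below. Moved 4.8 towards the hidden hole, the tip enters it.
- block: Black plastic tool block fixed to the table, 70 (x) x 150 (y) x 58 tall, with two 20 through holes at y = -40 and y = +40. Origin: centre of its underside.
- drift: Steel drift, 0.22 kg, standing point down in the block's hole at y = -40; lifts straight out. Origin: the tip; z up along it: flat tip 5 diameter, taper over 36 to 15.5, parallel shank to 54, collar 30 diameter from 54 to 60, square handle 22 x 22 (sides along x, y) from 60 to 104. In the block the collar rests on top, the tip 4 above the table.
- drift_collar (a point): Point on the drift's axis at the underside of its collar, 54 above the tip. Fully home it lies on the plate's top face, 70 above the table. A downward push of 10 to 17 N is enough to draw the plate into line once the tip is in the hidden hole; more than about 20 N is forcing it.
- squeegee: Bystander: small flat rectangular squeegee 80 x 40 x 8, lying. Origin: its underside.
- wrench: Bystander: open wrench lying flat. Origin: its underside.
- cup: Bystander: small grey plastic cup 50 tall. Origin: its underside.
- pin: Bystander: plain parallel pin with a round ball knob, standing in the block hole at y = +40, its top 100 above the table; not needed. Origin: the axis at its foot level.
Things that resemble listed ones, but are neither listed nor needed, are in the scene too. Several things have the shape of the stand; the one meant has the colours described above.

How it is judged:
On the way, in this order (a step that is already met when the one before it is completed fails the run):
1. the drift's tip is inside the plate's hole, at least 4 mm below its top face, before the plate has been moved 3 mm (z of drift in the frame of plate_hole below -0.004 m and horizontal distance between drift and plate_hole below 0.008 m and distance of plate_hole from where it was at the start of the episode below 0.003 m), for 0.1 s.
2. the tip has found the hidden hole: at least 14 mm below the plate's top face (z of drift in the frame of plate_hole below -0.014 m and horizontal distance between drift and plate_hole below 0.012 m), for 0.1 s.
At the end, for the whole second after the job is handed in: Drift fully home and released: collar within 2 mm of the plate top and at most 72.5 mm above the stand's underside, within 3 mm of the plate hole's centre, upright within 0.06 rad; plate flat (0.03 rad), drawn 3 to 20 mm from its start; both at rest (z of drift_collar in the frame of plate_hole below 0.002 m and z of drift_collar in the frame of stand below 0.0725 m and horizontal distance between drift_collar and plate_hole below 0.003 m and angle between drift's own z axis and vertical below 0.06 rad and angle between plate's own z axis and vertical below 0.03 rad and distance of plate_hole from where it was at the start of the episode between 0.003 and 0.02 m and linear speed of each of drift, plate below 0.01 m/s and contact force between the fingers and drift below 0.1 N); the robot touches nothing.
It fails at once if the drift forced against the stand: over 22 N (contact force between drift and stand above 22 N).
It fails at once if the drift forced against the plate: over 35 N (contact force between drift and plate above 35 N).
It fails at once if the plate pushed by the gripper or arm instead of the drift (contact force between any of the fingers, the arm and plate above 3 N).
It fails at once if a bystander disturbed (moved over 15 mm) (distance of any of squeegee, wrench, cup, pin from where it was at the start of the episode above 0.015 m).
It also fails if it takes over 67 s, if anything falls off the work surface, if the arm or the gripper's body presses on something with over 40 N, if the wrist force passes 120 N, or if a joint passes its speed limit or range.

## Working session

There is one attempt and no reset: what is moved stays moved. The work goes in short steps, Python scripts to look and compute and a shell command to move; the robot and the scene stay as the last step left them, time stands still between calls to the robot, and variables do not carry over. Pictures are saved under pics/ and viewed, at most 10 in all, crops included, and the job is handed in when it is done.

```bash
mkdir -p pics; ls
cat > h.py <<'E'
import numpy as np, cv2
from rig import robot, optics
def shot(n):
    m=optics.camera_model(n); p,d=optics.get_image(n); return m,p,d
def cloud(m,d):
    v,u=np.indices(d.shape)
    c=np.stack([(u-m['cx'])/m['fx']*d,(v-m['cy'])/m['fy']*d,d],-1)
    return (c-np.array(m['t']))@np.array(m['R'])
def save(p,n): cv2.imwrite('pics/'+n,cv2.cvtColor(p,cv2.COLOR_RGB2BGR))
E
python3 - <<'E'
from h import *
for n in('top','scene'):
    m,p,d=shot(n); save(p,n+'1.png'); np.savez(n+'1.npz',w=cloud(m,d),p=p)
print(robot.sense(), robot.tips_ahead)
E
```

```text
pics
{'clock': 0.1, 'joint_pos': array([-1.27258277e+00,  3.00412272e-01,  1.52153078e+00,  2.83953658e-05,
        1.32072973e+00, -6.66394826e-02]), 'qvel': array([ 1.46196948e-03, -7.23803107e-04, -2.25486272e-03, -1.19576668e-03,
        6.69754921e-04, -7.99259921e-05]), 'effort': array([ 4.18798387e-03, -5.44374526e+01, -3.62370694e+01,  1.34940537e-04,
        3.00127205e-03,  2.91823687e-05]), 'ee_pos': array([ 0.1961704 , -0.51361155,  0.24977486]), 'ee_rot': array([ 9.83406873e-01,  1.81412870e-01, -4.87308524e-05, -5.38038161e-04]), 'wrist_force': array([-0.4402715 , -0.25273423,  0.26356844]), 'wrist_torque': array([ 0.01965912, -0.03754879, -0.00493882]), 'finger_force': 0.0, 'grip_width': 0.08538993830648586} 0.019
```

View pics/top1.png

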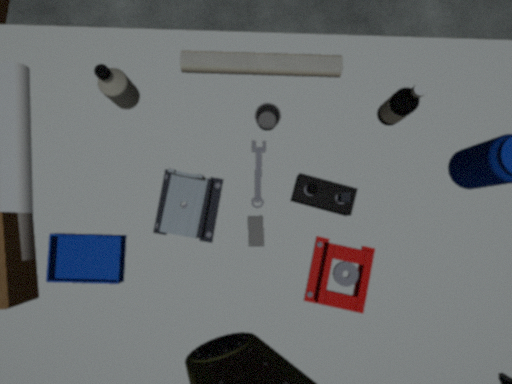

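View pics/scene1.png

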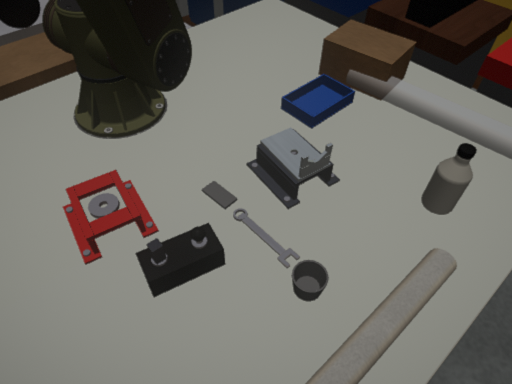

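Top view: the dark stand with the plate is at about (187,205), plate hole (184,204). The red stand at (340,273) is a look-alike. The block is at (324,194) with two tools at about (310,188) and (342,198). In the scene view, the square handle is at (155,250) and the other, rounder head at (200,237).

Run:
```python
from h import *
T=np.load('top1.npz');S=np.load('scene1.npz')
w=T['w'];s=S['w']
for n,(u,v) in dict(hole=(184,204),plate=(175,215),blk=(326,195),t1=(310,187),t2=(343,199),wr=(258,170),table=(230,300)).items(): print(n,w[v,u].round(4))
for n,(u,v) in dict(hole=(294,153),sq=(155,246),rnd=(200,234)).items(): print(n,s[v,u].round(4))
# block top & stand fits
def rect(w,box,z0,z1):
    u0,v0,u1,v1=box; q=w[v0:v1,u0:u1].reshape(-1,3); q=q[(q[:,2]>z0)&(q[:,2]<z1)]
    r=cv2.minAreaRect(q[:,:2].astype(np.float32)*1000); print(len(q),r,np.median(q[:,2]),q.mean(0).round(4))
rect(w,(285,165,365,225),.05,.064)
rect(w,(285,165,365,225),.068,.12)
rect(w,(145,160,230,250),.065,.076)
rect(w,(145,160,230,250),.1,.15)
# tool heads clouds from both
for nm,c in(('top',w),('scene',s)):
    q=c.reshape(-1,3); 
    b=w[195,326]; k=(np.linalg.norm(q[:,:2]-b[:2],axis=1)<.09)&(q[:,2]>.08)
    q=q[k]; l,_,cc=None,None,None
    _,lab,cen=cv2.kmeans(q[:,:2].astype(np.float32),2,None,(3,50,1e-6),5,cv2.KMEANS_PP_CENTERS)
    for i in(0,1):
        g=q[lab[:,0]==i]; print(nm,len(g),g.min(0).round(4),g.max(0).round(4), np.median(g[g[:,2]>g[:,2].max()-.005],0).round(4))
a=cv2.resize(S['p'][215:305,125:235],None,fx=4,fy=4,interpolation=2)
b=cv2.resize(T['p'][155:255,145:235],None,fx=4,fy=4,interpolation=2)
H=max(a.shape[0],b.shape[0]);o=np.zeros((H,a.shape[1]+b.shape[1],3),np.uint8);o[:a.shape[0],:a.shape[1]]=a;o[:b.shape[0],a.shape[1]:]=b
save(cv2.convertScaleAbs(o,alpha=1.6),'crop.png')
```

```text
hole [0.5043 0.1916 0.0043]
plate [0.4739 0.1999 0.0704]
blk [ 0.5345 -0.1709  0.0572]
t1 [ 0.5494 -0.1244  0.0963]
t2 [ 0.5219 -0.1999  0.1114]
wr [ 5.993e-01 -2.000e-04  1.000e-02]
table [0.2602 0.0626 0.0036]
hole [0.5011 0.1796 0.0644]
sq [ 0.5326 -0.2084  0.1081]
rnd [ 0.557  -0.1305  0.0958]
1440 ((537.092529296875, -166.8250274658203), (150.42518615722656, 70.50077819824219), 76.45072174072266) 0.0587498343400175 [ 0.5364 -0.1651  0.0587]
233 ((538.0015869140625, -165.65496826171875), (103.54493713378906, 27.06549835205078), 77.60576629638672) 0.09912322779055864 [ 0.5353 -0.1687  0.0988]
2169 ((498.982177734375, 181.4557342529297), (106.92082977294922, 149.4479217529297), 82.16134643554688) 0.07053867580104635 [0.4963 0.1814 0.0705]
134 ((569.9492797851562, 169.13890075683594), (79.39353942871094, 8.284456253051758), 80.51121520996094) 0.11205227225604023 [0.5697 0.1701 0.116 ]
top 104 [ 0.5332 -0.1399  0.087 ] [ 0.5598 -0.1152  0.1029] [ 0.5465 -0.1283  0.0993]
top 113 [ 0.5161 -0.2155  0.0816] [ 0.539  -0.1941  0.1123] [ 0.527  -0.2051  0.1092]
scene 176 [ 0.5364 -0.1436  0.08  ] [ 0.5613 -0.1165  0.1002] [ 0.5486 -0.1307  0.0975]
scene 251 [ 0.5169 -0.2192  0.0803] [ 0.5409 -0.1967  0.109 ] [ 0.529  -0.2083  0.107 ]
```

View pics/crop.png

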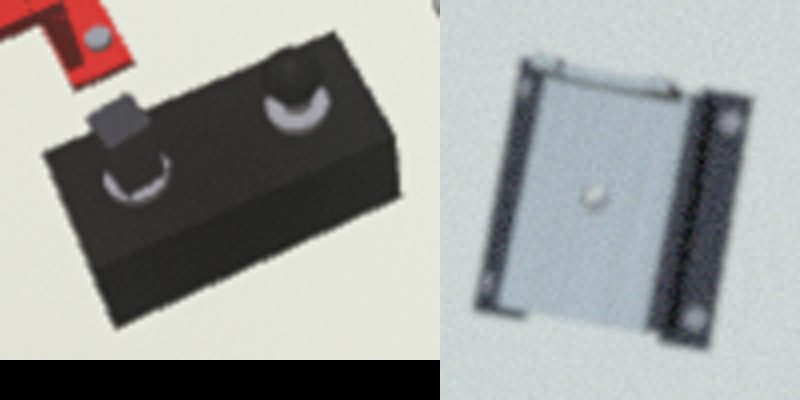

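The square-handled drift is the left tool in the close crop (scene (155,250)), at about (0.528, -0.206). The round knob at (200,237) is the pin. The dark stand with the plate is correct, with its hole near (0.50, 0.18) and yaw of about -9.5°. I'll look over the plate with the wrist camera first.

```bash
cat >> h.py <<'E'
from scipy.spatial.transform import Rotation as Ro
def to(x,y,z,ydeg=None):
    s=robot.sense(); R=Ro.from_quat(s['ee_rot']); 
    a=np.degrees(np.arctan2(*R.as_matrix()[1::-1,1]))
    print('yaw_y',a.round(2),'tool shift',(R.inv().apply(np.array([x,y,z])-s['ee_pos'])*1000).round(1),'tilt',(R.as_matrix()[:,2]).round(4))
    if ydeg is not None: print('turn z',(-(ydeg-a)).round(2))
E
python3 - <<'E'
from h import *
m=optics.camera_model('wrist'); s=robot.sense(); R=Ro.from_quat(s['ee_rot'])
print(R.inv().apply(-m['R'].T@m['t']-s['ee_pos']), (R.inv().as_matrix()@m['R'].T).round(3), m['fx'])
to(.50,.18,.25,-99.5)
E
```

```text
[ 0.06657551  0.00033827 -0.12336882] [[ 0.    -0.966 -0.259]
 [ 1.     0.    -0.001]
 [ 0.001 -0.259  0.966]] 335.7418290262684
yaw_y -69.1 tool shift [ 5.313e+02 -5.395e+02  4.000e-01] tilt [-3.e-04  1.e-03 -1.e+00]
turn z 30.4
```

```bash
python3 -m crank '0 0 10.1 0 0 0 0.045;0 0 10.1 0 0 0 0.045;0 0 10.2 0 0 0 0.045'; python3 -c "
from h import *
to(.50,.18,.25,-99.5)"
```

```text
clock: 0.48
ee_pos: [0.1962, -0.5137, 0.2499]
ee_rot: [0.996, -0.086, -0.0, -0.0]
wrist_force: [0.8, -0.0, -0.3]
grip_width: 0.0447
finger_force: 0.0
yaw_y -99.84 tool shift [ 1.809e+02 -7.354e+02  4.000e-01] tilt [-2.e-04  7.e-04 -1.e+00]
turn z -0.34
```

```bash
python3 -m crank '0 0 0 .045 -.04 0 0.045;0 0 0 .045 -.04 0 0.045;0 0 0 .045 -.04 0 0.045;0 0 0 .046 -.04 0 0.045;0 0 0 0 -.06 0 0.045;0 0 0 0 -.06 0 0.045;0 0 0 0 -.06 0 0.045;0 0 0 0 -.06 0 0.045'; python3 -c "
from h import *
to(.50,.18,.25,-99.5)"
```

```text
clock: 1.48
ee_pos: [0.4406, -0.1472, 0.2501]
ee_rot: [0.997, -0.083, -0.0, -0.0]
wrist_force: [0.8, -0.1, -0.2]
grip_width: 0.0449
finger_force: 0.0
yaw_y -99.51 tool shift [ 4.500e+00 -3.326e+02  2.000e-01] tilt [-2.e-04  2.e-04 -1.e+00]
turn z -0.01
```

```bash
python3 -m crank '0 0 0 .004 -.055 0 0.045;0 0 0 0 -.055 0 0.045;0 0 0 0 -.055 0 0.045;0 0 0 0 -.055 0 0.045;0 0 0 0 -.055 0 0.045;0 0 0 0 -.055 0 0.045;0 0 0 0 0 0 0.045;0 0 0 0 0 0 0.045'; python3 -c "
from h import *
to(.50,.18,.25,-99.5)
m,p,d=shot('wrist'); w=cloud(m,d); np.savez('w1.npz',w=w,p=p,d=d,R=m['R'],t=m['t'],K=[m['fx'],m['fy'],m['cx'],m['cy']])
save(p,'w1.png')"
```

```text
clock: 2.48
ee_pos: [0.4989, 0.1753, 0.2499]
ee_rot: [0.997, -0.083, -0.0, 0.0]
wrist_force: [-0.5, 0.4, 0.0]
grip_width: 0.0444
finger_force: 0.0
yaw_y -99.48 tool shift [ 0.3 -4.8 -0.1] tilt [-8.e-04 -4.e-04 -1.e+00]
turn z 0.02
```

View pics/w1.png

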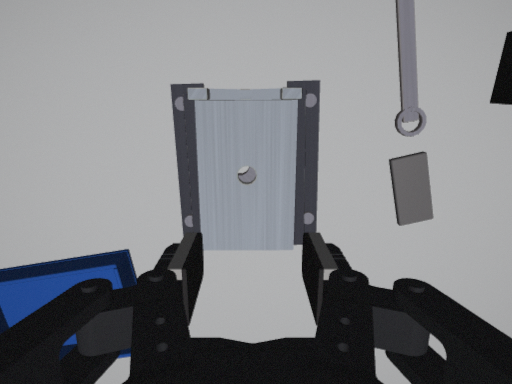

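The plate hole is at (247,174), with a bright sliver at its upper left near (243,169) where the hidden hole shows. I'll measure both.

```bash
python3 - <<'E'
from h import *
f=np.load('w1.npz');p=f['p'];w=f['w'];K=f['K'];R=f['R'];t=f['t']
def onz(u,v,z):
    r=R.T@np.array([(u-K[2])/K[0],(v-K[3])/K[1],1]);c=-R.T@t; return c+r*(z-c[2])/r[2]
g=cv2.cvtColor(p,cv2.COLOR_RGB2GRAY)
print(g[160:188,233:262])
print((w[162:187,234:261,2]*1000).round(0).astype(int))
for n,uv in dict(h=(247,174),sad=(245,95)).items(): print(n,onz(*uv,.07))
E
python3 - <<'E'
import cv2
a=cv2.imread('pics/w1.png')[150:200,220:275]
cv2.imwrite('pics/c2.png',cv2.resize(a,None,fx=10,fy=10,interpolation=cv2.INTER_CUBIC))
E
```

```text
[[149 149 147 146 149 148 149 150 154 154 151 151 152 150 150 151 149 152
  152 149 150 150 147 148 150 151 152 153 151]
 [151 150 148 147 147 151 150 151 154 153 152 150 151 149 149 149 151 152
  149 150 152 150 147 146 148 152 151 153 152]
 [151 150 147 145 146 149 149 150 154 153 150 149 151 151 150 151 149 151
  152 150 151 151 146 149 150 154 152 151 150]
 [150 149 149 147 148 148 150 152 153 153 153 150 152 151 151 150 149 152
  150 149 149 151 146 147 150 151 152 154 153]
 [149 150 148 147 147 147 151 150 154 153 153 150 153 150 150 150 150 153
  152 147 152 150 149 148 150 152 153 152 152]
 [150 150 148 147 148 151 150 152 155 152 153 150 154 153 154 152 149 150
  150 150 150 152 149 149 150 151 154 153 152]
 [151 150 148 146 149 149 149 150 156 155 157 163 167 166 171 159 138 145
  148 150 152 151 148 148 150 151 154 153 153]
 [152 151 149 148 149 149 151 152 158 169 177 177 178 178 177 160 112 124
  137 145 148 151 149 149 151 152 154 153 152]
 [151 152 148 147 148 149 150 159 171 176 178 179 179 178 169 131 116 125
  125 131 142 152 149 149 150 152 152 151 152]
 [151 151 1
[... 4490 characters left out ...]
 62  63  61  62  63
   64  68  69  69  71  70  70  69  69]
 [ 68  69 373  70  69  70  69  69  67  65  64  63  62  62  62  64  64  66
   68  70  69  69  70  70  70  70  70]
 [ 69  69  71  68  69  70  69  69  69  69  67  65  66  66  67  68  67  69
   70  69  69  71  69  70  70  69  69]
 [ 71  70  70  69  71  70  70  71  70  69  69  70  69  69  70  68  69  70
   70  69  70  70  70  70  69  71  69]
 [ 69  70  70  70  69  70  70  69  69  71  71  70  69  70  70  70  69  70
   69  69  69  69  71  70  70  69  71]
 [ 69  69  71  70  70  69  69  68  69  69  70  69  71  70  68  70  71  70
   69  69  70  70  71  69  70  71  71]]
h [0.50225075 0.1801944  0.07      ]
sad [0.57149705 0.17011129 0.07      ]
```

View pics/c2.png

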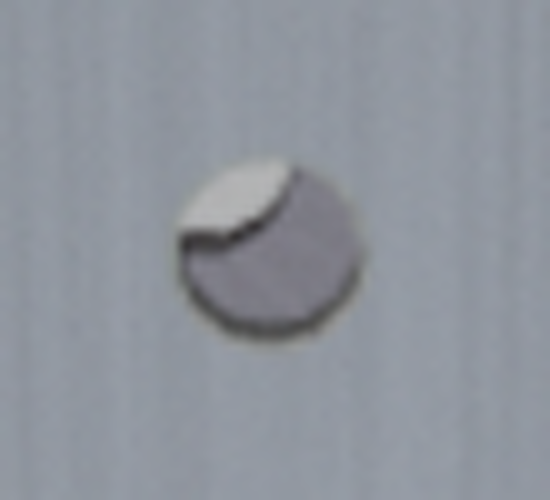

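Run:
```python
from h import *
from scipy.optimize import least_squares
f=np.load('w1.npz');K=f['K'];R=f['R'];t=f['t'];p=f['p']
def onz(u,v,z):
    r=R.T@np.array([(u-K[2])/K[0],(v-K[3])/K[1],1]);c=-R.T@t; return (c+r*(z-c[2])/r[2])[:2]*1000
def fit(P):
    s=least_squares(lambda q:np.hypot(*(P-q[:2]).T)-8.5,P.mean(0)+[3,3]); return s.x,abs(s.fun).max()
B=[(6,14.9),(7,14.9),(8,14.9),(9,14.8),(10,14.1),(11,13.7),(12,13),(13,12.4),(14,11.6),(15,10.3),(16,8)]
b=fit(np.array([onz(233+u,160+v,62) for u,v in B]))
g=cv2.cvtColor(p,cv2.COLOR_RGB2GRAY).astype(float)
# plate hole rim: radial rays, first deviation from plate brightness going inward
P=[]
for a in np.radians(np.arange(0,360,10)):
    rr=np.arange(13,5,-.1); u=247.2+rr*np.cos(a); v=174.7+rr*np.sin(a)
    s=cv2.remap(g.astype(np.float32),u.astype(np.float32)[None],v.astype(np.float32)[None],1)[0]
    k=np.argmax(abs(s-s[:15].mean())>11); P.append(onz(u[k],v[k],70))
h=fit(np.array(P))
print('bush',b,'hole',h,'d',b[0]-h[0],np.hypot(*(b[0]-h[0])),np.degrees(np.arctan2(*(b[0]-h[0])[::-1])))
to(.528,-.206,.20,-103.5)
```

```text
bush (array([12982.80115631, -3494.64247711]), np.float64(1322.803825272217)) hole (array([15112.73522428, -3451.07358124]), np.float64(2159.3861918047724)) d [-2129.93406797   -43.56889587] 2130.3796334408617 -178.8281488144852
yaw_y -99.54 tool shift [ 91.7 370.8  50.2] tilt [-4.e-04 -3.e-04 -1.e+00]
turn z 3.96
```

```bash
python3 - <<'E'
from h import *
from scipy.optimize import least_squares
f=np.load('w1.npz');K=f['K'];R=f['R'];t=f['t'];p=f['p']
def onz(u,v,z):
    r=R.T@np.array([(u-K[2])/K[0],(v-K[3])/K[1],1]);c=-R.T@t; return (c+r*(z-c[2])/r[2])[:2]*1000
def fit(P):
    s=least_squares(lambda q:np.hypot(*(P-q[:2]).T)-8.5,P.mean(0)+[3,3]); return s.x,abs(s.fun).max()
B=[(6,14.9),(7,14.9),(8,14.9),(9,14.8),(10,14.1),(11,13.7),(12,13),(13,12.4),(14,11.6),(15,10.3),(16,8)]
b=fit(np.array([onz(233+u,160+v,.062) for u,v in B]))
g=cv2.cvtColor(p,cv2.COLOR_RGB2GRAY).astype(float)
P=[]
for a in np.radians(np.arange(0,360,10)):
    rr=np.arange(13,5,-.1); u=247.2+rr*np.cos(a); v=174.7+rr*np.sin(a)
    s=cv2.remap(g.astype(np.float32),u.astype(np.float32)[None],v.astype(np.float32)[None],1)[0]
    k=np.argmax(abs(s-s[:15].mean())>11); P.append(onz(u[k],v[k],.07))
h=fit(np.array(P))
print('bush',b,'hole',h,'d',b[0]-h[0],np.hypot(*(b[0]-h[0])),np.degrees(np.arctan2(*(b[0]-h[0])[::-1])))
E
python3 -m crank '0 0 4 .011 .046 0 0.045;0 0 0 .011 .046 0 0.045;0 0 0 .011 .046 0 0.045;0 0 0 .011 .046 0 0.045;0 0 0 .011 .046 0 0.045;0 0 0 .011 .046 0 0.045;0 0 0 .011 .046 0 0.045;0 0 0 .011 .046 0 0.045'; python3 -c "
from h import *
to(.528,-.206,.20,-103.5)"
```

```text
bush (array([509.29432555, 185.84126938]), np.float64(0.2702487395431117)) hole (array([501.28114561, 180.8592011 ]), np.float64(0.7647797411630286)) d [8.01317994 4.98206828] 9.435680004715701 31.870631267186145
clock: 3.52
ee_pos: [0.5011, -0.2053, 0.2506]
ee_rot: [0.993, -0.119, 0.0, 0.0]
wrist_force: [0.6, -0.7, -0.9]
grip_width: 0.045
finger_force: 0.0
yaw_y -103.61 tool shift [26.3 -5.7 50.6] tilt [ 3.e-04 -2.e-04 -1.e+00]
turn z -0.11
```

```bash
python3 -m crank '0 0 0 .026 -.006 .02 0.045;0 0 0 0 0 .02 0.045;0 0 0 0 0 0 0.045;0 0 0 0 0 0 0.045'
python3 - <<'E'
from h import *
to(.528,-.206,.10,-103.5)
m,p,d=shot('wrist'); w=cloud(m,d); np.savez('w2.npz',w=w,p=p)
q=w.reshape(-1,3); k=(q[:,2]>.09)&(np.hypot(q[:,0]-.528,q[:,1]+.206)<.04)&(q[:,2]<.115)
r=q[k]; top=r[r[:,2]>.102]
print(len(top),np.median(top[:,2]),top.mean(0),cv2.minAreaRect(top[:,:2].astype(np.float32)*1000))
uv=np.argwhere(k.reshape(d.shape)); print(uv.min(0),uv.max(0))
a=p[60:300,130:400]; save(cv2.convertScaleAbs(cv2.resize(a,None,fx=2,fy=2),alpha=1.8),'w2.png')
E
```

```text
clock: 4.03
ee_pos: [0.5286, -0.2034, 0.2114]
ee_rot: [0.993, -0.118, 0.001, 0.0]
wrist_force: [-0.1, 0.3, 0.4]
grip_width: 0.0454
finger_force: 0.0
yaw_y -103.55 tool shift [-1.000e-01  2.600e+00  1.114e+02] tilt [ 1.e-03 -5.e-04 -1.e+00]
turn z -0.05
952 0.10769956390026064 [ 0.52975944 -0.20648251  0.10752967] ((528.9461669921875, -206.37860107421875), (21.91866111755371, 22.643115997314453), 86.27662658691406)
[177 240] [214 274]
```

View pics/w2.png

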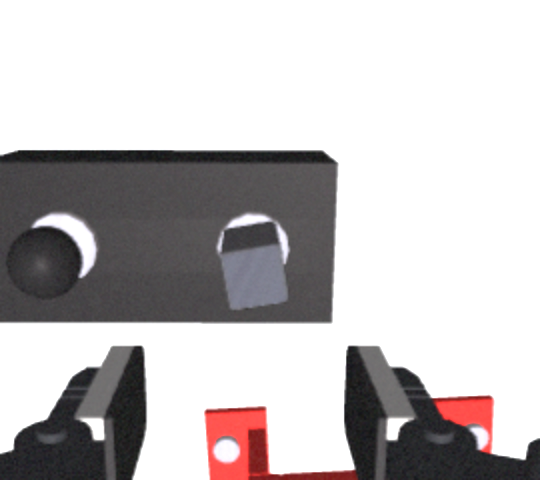

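The picture shows the square handle at crop (255,280), turned about 10° from the gripper, and the pin at (45,262). The handle centre is (0.5292, -0.2064) and its top is at 0.1077, against 0.108 expected. I'll turn to match it and go down.

```bash
python3 -m crank '0 0 -9.8 0 0 0 0.045;0 0 0 0 0 0.02 0.045;0 0 0 0 0 0.02 0.045;0 0 0 0 0 0 0.045'; python3 -c "
from h import *
to(.5292,-.2064,.088,-93.7)"
```

```text
clock: 4.58
ee_pos: [0.5284, -0.2028, 0.1701]
ee_rot: [0.999, -0.032, -0.001, -0.0]
wrist_force: [-0.5, -0.5, 0.5]
grip_width: 0.0447
finger_force: 0.0
yaw_y -93.71 tool shift [ 1.1  3.6 82.1] tilt [-1.1e-03  5.0e-04 -1.0e+00]
turn z -0.01
```

```bash
python3 -m crank '0 0 0 .0011 .0036 0.02 0.045;0 0 0 0 0 0.02 0.045;0 0 0 0 0 0.02 0.045;0 0 0 0 0 0.02 0.045;0 0 0 0 0 0.001 0.045;0 0 0 0 0 0 0.045'; python3 -c "
from h import *
to(.5292,-.2064,.088,-93.7)"; python3 -m crank '0 0 0 0 0 0 0.0;0 0 0 0 0 0 0.0;0 0 0 0 0 0 0.0;0 0 0 0 0 0 0.0'
```

```text
clock: 5.32
ee_pos: [0.5302, -0.2068, 0.0908]
ee_rot: [0.999, -0.032, 0.001, 0.0]
wrist_force: [-0.3, 0.4, 0.2]
grip_width: 0.0447
finger_force: 0.0
yaw_y -93.7 tool shift [-1.1 -0.3  2.8] tilt [ 1.7e-03 -8.0e-04 -1.0e+00]
turn z -0.0
clock: 5.82
ee_pos: [0.5301, -0.2067, 0.0905]
ee_rot: [0.999, -0.032, 0.001, 0.0]
wrist_force: [-1.6, 0.4, 7.6]
grip_width: 0.0215
finger_force: 58.7
```

```bash
python3 -m crank '0 0 0 0 0 -0.01 0.0;0 0 0 0 0 -0.02 0.0;0 0 0 0 0 -0.03 0.0;0 0 0 0 0 -0.03 0.0;0 0 0 0 0 -0.01 0.0;0 0 0 0 0 0 0.0;0 0 0 0 0 0 0.0'
python3 - <<'E'
from h import *
s=robot.sense(); print(s['wrist_torque'])
m,p,d=shot('top'); save(cv2.convertScaleAbs(cv2.resize(p[130:260,250:400],None,fx=4,fy=4,interpolation=2),alpha=1.5),'t3.png')
to(.5013,.1809,.19,-93.7)
E
```

```text
clock: 6.7
ee_pos: [0.5292, -0.2063, 0.188]
ee_rot: [0.999, -0.032, -0.001, -0.0]
wrist_force: [-0.7, -0.1, -3.1]
grip_width: 0.0212
finger_force: 58.7
[-0.00258031 -0.009123    0.00734683]
yaw_y -93.7 tool shift [ -52.9 -384.6   -1.6] tilt [-1.8e-03  8.0e-04 -1.0e+00]
turn z 0.0
```

```bash
python3 -m crank '0 0 0 -.007 -.03 0 0.0;0 0 0 -.007 -.05 0 0.0;0 0 0 -.007 -.055 0 0.0;0 0 0 -.007 -.055 0 0.0;0 0 0 -.007 -.055 0 0.0;0 0 0 -.007 -.055 0 0.0;0 0 0 -.007 -.05 0 0.0;0 0 0 -.004 -.0345 0 0.0'; python3 -m crank '0 0 0 0 0 0 0.0;0 0 0 0 0 0 0.0;0 0 0 0 0 0 0.0;0 0 0 0 0 0 0.0'
python3 - <<'E'
from h import *
s=robot.sense()
to(.5013,.1809,.165,-93.7)
m,p,d=shot('wrist'); w=cloud(m,d); np.savez('w4.npz',w=w,p=p,tcp=s['ee_pos'])
save(cv2.convertScaleAbs(p[60:384,80:432],alpha=1.5),'w4.png')
E
```

```text
clock: 7.75
ee_pos: [0.5009, 0.1826, 0.1885]
ee_rot: [0.999, -0.032, -0.001, 0.0]
wrist_force: [0.0, -1.2, -2.9]
grip_width: 0.0213
finger_force: 59.0
clock: 8.25
ee_pos: [0.5017, 0.1799, 0.1893]
ee_rot: [0.999, -0.033, -0.0, 0.0]
wrist_force: [-0.8, 1.0, -2.4]
grip_width: 0.0217
finger_force: 59.1
yaw_y -93.76 tool shift [-0.5 -0.9 24.3] tilt [-1.e-04 -0.e+00 -1.e+00]
turn z -0.06
```

View pics/w4.png

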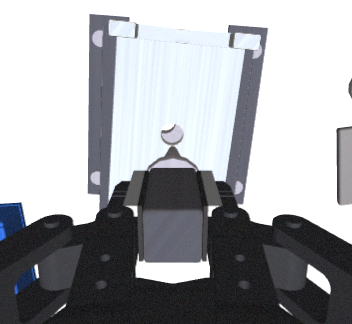

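The drift is held upright, its tip visible at full-image (252,208) and the plate hole at (252,193). I'll compare the two positions.

Run:
```python
from h import *
m=optics.camera_model('wrist'); R=m['R'];t=m['t']
f=np.load('w4.npz'); w=f['w']; print(f['tcp'],robot.sense()['ee_pos'])
def onz(u,v,z):
    r=R.T@np.array([(u-m['cx'])/m['fx'],(v-m['cy'])/m['fy'],1]);c=-R.T@t; return (c+r*(z-c[2])/r[2])
print('tip',onz(252,208,.1025),'hole',onz(252,193,.07))
g=cv2.cvtColor(f['p'],cv2.COLOR_RGB2GRAY); print(g[202:222,240:266])
print((w[204:222,244:262,2]*1000).round().astype(int))
```

```text
[0.50171285 0.17994857 0.18925818] [0.50169245 0.18006414 0.18927181]
tip [0.5012488  0.18064698 0.1025    ] hole [0.50264989 0.1806072  0.07      ]
[[162 164 162 154 123  82  72  76  91 104 117 127 125 110 100  97  82  74
   87 113 149 159 161 164 164 169]
 [164 164 164 164 158 123 101  84  75  74  75  75  74  72  72  74  79  95
  136 162 165 163 163 165 165 170]
 [161 164 165 165 166 163 159 123 100  94  93  87  88  86  89 104 118 134
  162 164 166 165 163 166 165 168]
 [164 165 163 165 169 167 165 163 158 145 137 113 107 112 132 162 161 160
  165 169 168 164 163 165 167 170]
 [164 164 163 167 170 169 168 167 163 160 139  91  75  90 128 153 166 166
  165 170 169 164 163 165 167 170]
 [163 164 165 166 170 168 170 166 164 141  71  54  54  56  61 106 161 167
  167 168 168 163 163 166 167 171]
 [162 164 166 166 169 168 169 164 145  73  53  53  57  54  53  71 115 159
  166 169 166 162 164 165 167 172]
 [162 164 164 167 170 168 166 158 116  53  55  55  55  55  56  57  71 123
  166 169 167 163 164 167 169 171]
 [164 164 166 167 168 168 167 145  70  52  56  49  55  53  56  56  61 106
  160
[... 1880 characters left out ...]
125 124 120  70  71  70]
 [ 70  71 116 124 126 128 128 128 130 129 129 128 127 125 123 119  69  70]
 [ 70  70 124 128 130 131 131 132 132 132 132 132 132 129 129 126  71  70]
 [ 69 124 130 132 134 134 134 158 158 158 158 156 133 133 131 129 124  70]
 [ 68 131 158 157 159 159 159 160 160 160 158 158 158 158 159 158 131  70]
 [159 158 159 159 160 160 160 161 161 161 161 161 160 160 160 160 159 158]
 [160 160 160 161 161 161 163 163 160 162 161 161 162 161 162 161 160 161]
 [162 162 162 161 313 162 162 162 162 162 162 163 163 161 162 161 160 161]
 [162 162 162 163 162 162 163 162 162 163 163 163 163 163 164 163 162 162]
 [161 163 162 161 163 163 162 163 164 163 162 162 162 162 162 163 162 163]]
```

```bash
python3 -m crank '0 0 0 .0032 -.0018 .008 0.0;0 0 0 0 0 .008 0.0;0 0 0 0 0 .008 0.0;0 0 0 0 0 0 0.0;0 0 0 0 0 0 0.0;0 0 0 0 0 0 0.0'; python3 -c "
from h import *
to(.5050,.1816,.1505,-93.7)"
```

```text
clock: 9.05
ee_pos: [0.505, 0.1822, 0.1656]
ee_rot: [0.999, -0.032, 0.0, -0.0]
wrist_force: [0.5, 0.0, -1.9]
grip_width: 0.0211
finger_force: 59.1
yaw_y -93.7 tool shift [ 0.   0.6 15.1] tilt [ 6.e-04  2.e-04 -1.e+00]
turn z 0.0
```

```bash
python3 -m crank '0 0 0 0 .0006 .003 0.0;0 0 0 0 0 .003 0.0;0 0 0 0 0 .003 0.0;0 0 0 0 0 0 0.0'; python3 -m crank '0 0 0 0 0 .002 0.0;0 0 0 0 0 .002 0.0;0 0 0 0 0 .002 0.0;0 0 0 0 0 0 0.0;0 0 0 0 0 0 0.0'
```

```text
clock: 9.55
ee_pos: [0.5047, 0.1816, 0.156]
ee_rot: [0.999, -0.032, -0.0, 0.0]
wrist_force: [-0.6, -0.2, -1.7]
grip_width: 0.0212
finger_force: 59.1
clock: 10.18
ee_pos: [0.5049, 0.1816, 0.1503]
ee_rot: [0.999, -0.032, 0.0, 0.0]
wrist_force: [0.0, 0.8, -1.9]
grip_width: 0.0211
finger_force: 59.1
```

```bash
python3 -m crank '0 0 0 0 0 .001 0.0;0 0 0 .0009 -.0007 0 0.0;0 0 0 .0009 -.0006 0 0.0;0 0 0 0 0 0 0.0;0 0 0 0 0 0 0.0'; python3 -m crank '0 0 0 0 0 .0007 0.0;0 0 0 0 0 .0007 0.0;0 0 0 0 0 .0006 0.0;0 0 0 0 0 0 0.0;0 0 0 0 0 0 0.0'
```

```text
clock: 10.8
ee_pos: [0.5067, 0.1828, 0.1493]
ee_rot: [0.999, -0.032, -0.0, 0.0]
wrist_force: [0.4, 0.3, -1.6]
grip_width: 0.0213
finger_force: 59.1
clock: 11.42
ee_pos: [0.5067, 0.1828, 0.1473]
ee_rot: [0.999, -0.032, 0.0, -0.0]
wrist_force: [-0.9, -0.4, -2.1]
grip_width: 0.0214
finger_force: 59.1
```

```bash
python3 -m crank '0 0 0 0 0 .0007 0.0;0 0 0 0 0 .0007 0.0;0 0 0 0 0 .0006 0.0;0 0 0 0 0 0 0.0;0 0 0 0 0 0 0.0'; python3 -m crank '0 0 0 0 0 .0007 0.0;0 0 0 0 0 .0007 0.0;0 0 0 0 0 .0006 0.0;0 0 0 0 0 0 0.0;0 0 0 0 0 0 0.0'
```

```text
clock: 12.05
ee_pos: [0.5067, 0.1828, 0.1453]
ee_rot: [0.999, -0.032, -0.0, -0.0]
wrist_force: [0.5, -0.2, -1.8]
grip_width: 0.0214
finger_force: 59.1
clock: 12.68
ee_pos: [0.5067, 0.1828, 0.1432]
ee_rot: [0.999, -0.032, -0.0, 0.0]
wrist_force: [-0.8, -0.7, -2.8]
grip_width: 0.0216
finger_force: 59.2
```

The tip is about 13 mm below the plate top with no contact, so it has found the hidden hole. I'll continue down, moving gradually toward the bush axis and watching the forces.

```bash
python3 -m crank '0 0 0 0 0 .001 0.0;0 0 0 0 0 .001 0.0;0 0 0 0 0 0 0.0;0 0 0 0 0 0 0.0'; python3 -m crank '0 0 0 .0005 -.0004 0.001 0.0;0 0 0 .0005 -.0003 0.001 0.0;0 0 0 0 0 0 0.0;0 0 0 0 0 0 0.0'; python3 -m crank '0 0 0 .0005 -.0004 0.001 0.0;0 0 0 .0005 -.0003 0.001 0.0;0 0 0 0 0 0 0.0;0 0 0 0 0 0 0.0'
```

```text
clock: 13.18
ee_pos: [0.5066, 0.1827, 0.1412]
ee_rot: [0.999, -0.032, -0.0, 0.0]
wrist_force: [-2.5, -1.3, -1.7]
grip_width: 0.0212
finger_force: 59.2
clock: 13.68
ee_pos: [0.5077, 0.1834, 0.1392]
ee_rot: [0.999, -0.032, -0.0, 0.0]
wrist_force: [-3.2, -1.7, -2.0]
grip_width: 0.0211
finger_force: 59.6
clock: 14.18
ee_pos: [0.5088, 0.1841, 0.1372]
ee_rot: [0.999, -0.032, -0.0, -0.0]
wrist_force: [-2.7, -1.6, -1.5]
grip_width: 0.0215
finger_force: 59.5
```

```bash
python3 -m crank '0 0 0 .0005 -.0004 0.0015 0.0;0 0 0 .0005 -.0003 0.0015 0.0;0 0 0 0 0 0 0.0;0 0 0 0 0 0 0.0'; python3 -m crank '0 0 0 .0004 -.0004 0.0015 0.0;0 0 0 .0004 -.0003 0.0015 0.0;0 0 0 0 0 0 0.0;0 0 0 0 0 0 0.0'; python3 -m crank '0 0 0 0 0 0.0015 0.0;0 0 0 0 0 0.0015 0.0;0 0 0 0 0 0 0.0;0 0 0 0 0 0 0.0'
```

```text
clock: 14.68
ee_pos: [0.5098, 0.1847, 0.1341]
ee_rot: [0.999, -0.032, -0.0, -0.0]
wrist_force: [-2.7, -1.5, -2.1]
grip_width: 0.0212
finger_force: 59.3
clock: 15.18
ee_pos: [0.5107, 0.1854, 0.1312]
ee_rot: [0.999, -0.032, -0.0, -0.0]
wrist_force: [-2.7, -2.0, -2.7]
grip_width: 0.0213
finger_force: 59.4
clock: 15.68
ee_pos: [0.5107, 0.1853, 0.1282]
ee_rot: [0.999, -0.032, -0.0, 0.0]
wrist_force: [-2.2, -2.1, -2.3]
grip_width: 0.0217
finger_force: 59.3
```

```bash
python3 -m crank '0 0 0 0 0 0.0015 0.0;0 0 0 0 0 0.0015 0.0;0 0 0 0 0 0 0.0;0 0 0 0 0 0 0.0'; python3 -m crank '0 0 0 0 0 0.0015 0.0;0 0 0 0 0 0.0015 0.0;0 0 0 0 0 0 0.0;0 0 0 0 0 0 0.0';  python3 -m crank '0 0 0 0 0 0.001 0.0;0 0 0 0 0 0.001 0.0;0 0 0 0 0 0 0.0;0 0 0 0 0 0 0.0'
```

```text
clock: 16.18
ee_pos: [0.5107, 0.1853, 0.1251]
ee_rot: [0.999, -0.032, -0.0, 0.0]
wrist_force: [-3.6, -2.3, -3.2]
grip_width: 0.0215
finger_force: 59.3
clock: 16.68
ee_pos: [0.5106, 0.1853, 0.1221]
ee_rot: [0.999, -0.032, -0.0, 0.0]
wrist_force: [-2.0, -1.7, -1.5]
grip_width: 0.0212
finger_force: 59.3
clock: 17.18
ee_pos: [0.5107, 0.1853, 0.1202]
ee_rot: [0.999, -0.032, -0.0, 0.0]
wrist_force: [-3.3, -2.0, -2.2]
grip_width: 0.0213
finger_force: 59.4
```

```bash
python3 -m crank '0 0 0 0 0 0.001 0.0;0 0 0 0 0 0.001 0.0;0 0 0 0 0 0 0.0;0 0 0 0 0 0 0.0'; python3 -m crank '0 0 0 0 0 0.001 0.0;0 0 0 0 0 0.001 0.0;0 0 0 0 0 0 0.0;0 0 0 0 0 0 0.0'
```

```text
clock: 17.68
ee_pos: [0.5107, 0.1853, 0.1182]
ee_rot: [0.999, -0.032, -0.0, 0.0]
wrist_force: [-3.0, -1.8, -3.0]
grip_width: 0.0211
finger_force: 59.3
clock: 18.18
ee_pos: [0.5107, 0.1854, 0.1162]
ee_rot: [0.999, -0.032, 0.0, -0.0]
wrist_force: [-2.3, -2.2, -2.2]
grip_width: 0.0213
finger_force: 59.3
```

```bash
python3 -m crank '0 0 0 0 0 0.0007 0.0;0 0 0 0 0 0.0007 0.0;0 0 0 0 0 0 0.0;0 0 0 0 0 0 0.0'; python3 -m crank '0 0 0 0 0 0.0007 0.0;0 0 0 0 0 0.0007 0.0;0 0 0 0 0 0 0.0;0 0 0 0 0 0 0.0'
```

```text
clock: 18.68
ee_pos: [0.5107, 0.1854, 0.1148]
ee_rot: [0.999, -0.032, -0.0, -0.0]
wrist_force: [-3.4, -2.3, -1.6]
grip_width: 0.0212
finger_force: 59.4
clock: 19.18
ee_pos: [0.5107, 0.1853, 0.1134]
ee_rot: [0.999, -0.032, -0.0, 0.0]
wrist_force: [-2.5, -2.5, -2.5]
grip_width: 0.0213
finger_force: 59.3
```

```bash
python3 -m crank '0 0 0 0 0 0.0007 0.0;0 0 0 0 0 0.0007 0.0;0 0 0 0 0 0 0.0;0 0 0 0 0 0 0.0'; python3 -m crank '0 0 0 0 0 0.001 0.0;0 0 0 0 0 0.001 0.0;0 0 0 0 0 0 0.0;0 0 0 0 0 0 0.0';python3 -m crank '0 0 0 0 0 0.001 0.0;0 0 0 0 0 0.001 0.0;0 0 0 0 0 0 0.0;0 0 0 0 0 0 0.0'
```

```text
clock: 19.68
ee_pos: [0.5107, 0.1853, 0.112]
ee_rot: [0.999, -0.032, -0.0, 0.0]
wrist_force: [-2.1, -2.2, -1.8]
grip_width: 0.0213
finger_force: 59.4
clock: 20.18
ee_pos: [0.5107, 0.1853, 0.11]
ee_rot: [0.999, -0.032, -0.0, -0.0]
wrist_force: [-2.8, -2.5, -2.5]
grip_width: 0.0214
finger_force: 59.2
clock: 20.68
ee_pos: [0.5107, 0.1853, 0.108]
ee_rot: [0.999, -0.032, -0.0, 0.0]
wrist_force: [-2.6, -1.4, -2.7]
grip_width: 0.0215
finger_force: 59.3
```

```bash
python3 -m crank '0 0 0 0 0 0.001 0.0;0 0 0 0 0 0.001 0.0;0 0 0 0 0 0 0.0;0 0 0 0 0 0 0.0'; python3 -m crank '0 0 0 0 0 0.0007 0.0;0 0 0 0 0 0.0007 0.0;0 0 0 0 0 0 0.0;0 0 0 0 0 0 0.0';python3 -m crank '0 0 0 0 0 0.0004 0.0;0 0 0 0 0 0.0004 0.0;0 0 0 0 0 0 0.0;0 0 0 0 0 0 0.0'
```

```text
clock: 21.18
ee_pos: [0.5107, 0.1853, 0.106]
ee_rot: [0.999, -0.032, -0.0, 0.0]
wrist_force: [-3.7, -1.3, -3.0]
grip_width: 0.021
finger_force: 59.3
clock: 21.68
ee_pos: [0.5107, 0.1853, 0.1046]
ee_rot: [0.999, -0.032, -0.0, 0.0]
wrist_force: [-3.3, -1.0, -0.6]
grip_width: 0.0214
finger_force: 59.3
clock: 22.18
ee_pos: [0.5107, 0.1853, 0.1039]
ee_rot: [0.999, -0.032, 0.0, -0.0]
wrist_force: [-2.8, -2.7, -1.0]
grip_width: 0.0209
finger_force: 59.4
```

```bash
for i in 1 ; do python3 -m crank '0 0 0 0 0 0.0003 0.0;0 0 0 0 0 0.0002 0.0;0 0 0 0 0 0 0.0;0 0 0 0 0 0 0.0'; done; python3 -m crank '0 0 0 0 0 0.0003 0.0;0 0 0 0 0 0.0002 0.0;0 0 0 0 0 0 0.0;0 0 0 0 0 0 0.0';python3 -m crank '0 0 0 0 0 0.0002 0.0;0 0 0 0 0 0.0002 0.0;0 0 0 0 0 0 0.0;0 0 0 0 0 0 0.0'
```

```text
clock: 22.68
ee_pos: [0.5107, 0.1853, 0.1034]
ee_rot: [0.999, -0.032, -0.0, 0.0]
wrist_force: [-3.8, -2.6, -0.3]
grip_width: 0.0215
finger_force: 59.4
clock: 23.18
ee_pos: [0.5107, 0.1853, 0.1028]
ee_rot: [0.999, -0.032, -0.0, 0.0]
wrist_force: [-3.6, -1.8, -0.7]
grip_width: 0.0212
finger_force: 59.4
clock: 23.68
ee_pos: [0.5107, 0.1853, 0.1025]
ee_rot: [0.999, -0.032, 0.0, -0.0]
wrist_force: [-4.1, -2.2, 0.8]
grip_width: 0.0213
finger_force: 59.7
```

```bash
python3 -m crank '0 0 0 0 0 0.0002 0.0;0 0 0 0 0 0 0.0;0 0 0 0 0 0 0.0';python3 -m crank '0 0 0 0 0 0.0002 0.0;0 0 0 0 0 0 0.0;0 0 0 0 0 0 0.0'
```

```text
clock: 24.05
ee_pos: [0.5107, 0.1853, 0.1025]
ee_rot: [0.999, -0.032, 0.0, -0.0]
wrist_force: [-5.8, -2.8, 3.1]
grip_width: 0.0216
finger_force: 59.9
clock: 24.42
ee_pos: [0.5108, 0.1853, 0.1025]
ee_rot: [0.999, -0.032, 0.0, -0.0]
wrist_force: [-6.4, -3.3, 5.5]
grip_width: 0.0217
finger_force: 60.2
```

The TCP has stopped at the predicted home height (0.1025) and the force is rising, so the collar is seated. I'll release and retreat.

```bash
python3 -m crank '0 0 0 0 0 0 0.03;0 0 0 0 0 0 0.04;0 0 0 0 0 0 0.045;0 0 0 0 0 0 0.045' && python3 -m crank '0 0 0 0 0 -0.01 0.045;0 0 0 0 0 -0.02 0.045;0 0 0 0 0 -0.03 0.045;0 0 0 0 0 -0.03 0.045;0 0 0 0 0 -0.02 0.045;0 0 0 0 0 0 0.045;0 0 0 0 0 0 0.045'
python3 - <<'E'
from h import *
m,p,d=shot('wrist'); w=cloud(m,d); q=w.reshape(-1,3)
k=(np.hypot(q[:,0]-.509,q[:,1]-.186)<.03)&(q[:,2]>.11); print(k.sum(),np.median(q[k],0))
k=(np.hypot(q[:,0]-.509,q[:,1]-.186)<.045)&(q[:,2]<.074)&(q[:,2]>.06); print(np.median(q[k],0))
save(p,'w5.png')
E
```

```text
clock: 24.92
ee_pos: [0.5108, 0.1854, 0.1021]
ee_rot: [0.999, -0.032, 0.0, -0.0]
wrist_force: [0.4, 0.4, 0.7]
grip_width: 0.045
finger_force: 0.0
clock: 25.8
ee_pos: [0.5104, 0.1853, 0.2114]
ee_rot: [0.999, -0.032, -0.0, 0.0]
wrist_force: [0.1, -0.5, 0.3]
grip_width: 0.0449
finger_force: 0.0
17886 [0.52356527 0.18593834 0.27188696]
[0.51508428 0.18554839 0.06984486]
```

View pics/w5.png

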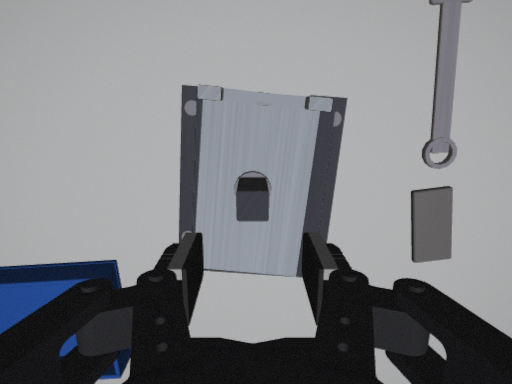

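The drift stands upright in the plate at (253,195), released, with the gripper clear. I'll check the seated height once and hand in if it reads about 0.120.

Run:
```python
from h import *
m,p,d=shot('wrist'); w=cloud(m,d)
z=w[196:218,240:267,2]; n=w[180:188,240:267,2]
top=np.median(z); t=w[196:216,241:266].reshape(-1,3); t=t[(t[:,2]>.11)&(t[:,2]<.13)]
A=np.c_[t[:,:2]-t[:,:2].mean(0),np.ones(len(t))]; c=np.linalg.lstsq(A,t[:,2],rcond=None)[0]
print('handle top',top,t.mean(0),'slope',c[:2])
if abs(top-.120)<.002: print(robot.finish_job())
```

```text
handle top 0.11980433873941705 [0.51000243 0.18511039 0.11980167] slope [ 0.00356985 -0.00899508]
the job is handed in; nothing more can be done
None
```

The job is handed in: the drift is home with its collar on the plate (handle top measured at 119.8 mm, 120 expected), upright and released, and the plate was drawn about 8–9 mm into line; wrist force readings stayed below about 8 N throughout.

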